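# Load the pan of a paper folding tester, draw its spindle lock and hold it

### The job

Check the tension spring of the paper folding tester: with the spindle lock left in, gently set the largest of the three knob weights (500 g) upright in the centre of the pan on top of the tester and let go of it. Then take the knurled knob of the spindle lock, which sticks out of the tester's head under the pan towards the robot, and draw it straight out about 20 mm, until the groove in its rod stands at the mouth of the bush, so that the pan sinks on its spring. Finish while holding the knob there against its return spring, so that I can read the scale; leave the two smaller weights, the bottle and the beaker where they are.

Things in the scene. Friction and masses are not known exactly. Their poses are not given: they have to be found in the camera images.
- tester: Paper folding tester, off-white, fixed, its column to the robot's right. Origin at bench height under the spindle axis, z up; the lock knob sticks out of the overhanging head to -x, the column stands at -y, the panel faces +y. Base: x +-100 mm, y -170 to 100, 55 high; column: x +-55, y -160 to -55, top at z 230; head: x +-29, y -55 to 30, z 168 to 218; pan above it, jaws below it.
- pan: Round steel pan, 72 mm in diameter, 4 mm thick, flat, with two fine turned centring rings, on top of the tester's spindle. Origin at the centre of its underside; its top is 4 mm higher, z 262 mm above the bench while the spindle is up. Moves down with the spindle.
- pan_top (a point): Centre of the pan's upper face, on the spindle axis; 0, 0, 262 mm in the tester's frame while the spindle is up.
- spindle (a joint): How far spindle and pan have sunk on the tension spring, m: 0 = up, stop at 0.026. Spring about 330 N/m, 0.3 N preload: 500 g takes it to about 0.014. While the lock bar is in (lockbar below about 0.010) the spindle rests on it and sinks less than 1 mm whatever is put on the pan.
- lockbar (a joint): How far the spindle lock is drawn out along the tester's -x, m: 0 = in (sprung home), 0.020 = groove in the rod at the mouth of the bush, stop at 0.032. Return spring: 3 N at 0, 8 N at 0.020 (250 N/m). It slides straight and frees the spindle at about 0.011.
- lock_knob: Knurled cylindrical aluminium draw knob of the spindle lock, 28 mm in diameter, 24 mm long, axis level along the tester's x. Origin at its middle, at -120, 0, 195 mm in the tester's frame with the lock in; moves with lockbar. Behind it 38 mm of bare 11 mm rod up to the bush. 125 mm free below it, nothing above; the pan's edge is 84 mm from it, horizontally.
- bush_mouth (a point): Centre of the mouth of the steel bush (26 mm in diameter) out of which the lock rod slides; -70, 0, 195 mm in the tester's frame. The rod's dark groove, 3 mm wide, is inside the bush at the start.
- weight_500: The largest stainless knob weight, 500 g: body 38 mm in diameter and 47 mm high, then a neck and a knob 25 mm in diameter, 66 mm high in all. Origin at the centre of its underside, z up. Stands on the tray.
- weight_200: Middle knob weight, 200 g: body 28 mm in diameter, 34 mm high, 49 mm in all. Origin at the centre of its underside. To be left alone.
- weight_100: Smallest knob weight, 100 g: body 22 mm in diameter, 28 mm high, 40 mm in all. Origin at the centre of its underside. To be left alone.
- tray: Flat white plastic tray, fixed, 240 mm along its x, 110 mm along its y, floor 4 mm thick, rim 10 mm high. Origin at the centre of its underside. The three weights stand in a row along its x, at -75, 0 and +75 mm, in any order.
- reagent: Small amber reagent bottle with black cap, 27 mm in diameter, 65 mm high; origin at the centre of its underside. To be left alone.
- beaker: Empty glass beaker, 68 mm in diameter, 88 mm high; origin at the centre of its underside. To be left alone.

How it is judged:
By the outcome, as a careful person would: the job done as asked, in the order asked, and still so for the second after the job is handed in, while the arm keeps its last pose, push and grip.
It also fails if it takes over 48 s, if anything falls off the work surface, if the arm or the gripper's body presses on something with over 40 N, if the wrist force passes 120 N, or if a joint passes its speed limit or range.

### The arm

A 7-joint arm with a two-finger parallel gripper is mounted at the origin on the work surface. World frame = base frame: x ahead of the robot, y to its left, z up, the work surface at z = 0. Lengths are in m, angles in degrees, forces in N, time in s.
With the tool pointing down it reaches from about 0.4 to 0.925 m from the base axis. Payload 4.1 kg.
Tool frame: the origin (TCP) lies on the front face of the gripper's body, between the roots of the fingers; the fingertips stand 73 mm ahead of it and the grasp point (between the pads) lies 54 mm ahead of it; z points along the fingers, y is the line along which they close (so a half turn about z gives the same grasp; the last joint's range is limited). The gripper opens to 85 mm and grips with 20 to 120 N. Pads are 22 mm wide; open, the fingers measure 114 mm over their backs; the gripper's body (76 mm by 85 mm) begins 54 mm behind the grasp point. The pads swing forward as they close: fully open they stand 13 mm farther back than shut.
Start: joints at [-75.287, 22.827, 2.584, 88.041, -1.071, 69.15, -2.905], TCP at [0.226, 0.609, 0.304] pointing down, gripper open.
Joint ranges: [-161.44, 161.44], [-28.35, 127.94], [-78.24, 83.42], [0, 140.83], [-78.03, 258.03], [13.02, 114.36], [-168.23, 168.23]. Speed limits (degrees/s): [147.25, 147.25, 180, 180, 180, 180, 180].

### API

Orientations are given as [roll, pitch, yaw] about the fixed x, y, z axes, in that order (R = Rz(yaw) Ry(pitch) Rx(roll)).
In Python, from cell import arm, get_image, camera_info, close_job gives the robot as it stands (arm), with the cameras as plain functions and the job as plain functions.
- The arm moves only by the tool inch_along, called after "Call:" by a JSON object that holds its "name" and its "arguments", one argument or row to a line. Schema: {"type":"object","properties":{"increments":{"type":"array","items":{"type":"array","items":{"type":"array","items":{"type":"number"},"minItems":6,"maxItems":6},"minItems":1,"maxItems":12},"minItems":1,"maxItems":1},"finger_gap":{"type":"number"},"only":{"type":"string"},"quiet":{"type":"boolean"},"lines":{"type":"string"}},"required":["increments"],"additionalProperties":false}. increments is a list that holds a single list of rows (three levels of brackets), with 1 to 12 rows, each of 6 numbers: dx, dy, dz in m, then a rotation vector rx, ry, rz in degrees; each row is the pose to reach, as a shift and turn from the pose commanded when the call began, along the tool's axes at that moment; what a row does not reach only later rows make up. A row lasts 1/8 s, in which the tool goes at most 0.0625 m and 10.7 degrees, less where a joint would pass 70% of its speed; a pose out of reach is approached as far as the arm can. finger_gap is the finger opening in m, set as the call begins (left out keeps the last). The fingers move at their own pace and stop on an object; the grip force is fixed at half the most. Time passes only in rows, so rows that do not move let the fingers close. The tool returns the time, the measured TCP pose, the force, the opening and the grip force at its end. only (a regular expression) keeps the lines of the reply that match it, lines (a string "A,B") keeps lines A to B, and quiet returns only ok. Input that does not fit is refused with a message, and nothing moves.
- arm.sense(): the state, without advancing time (a new reading comes with each control period).
- get_image(name): name is "scene" or "top" or "wrist"; returns the picture (420x560x3 uint8, red, green, blue); there is no depth.
- camera_info(name): a dict with "mtx" (3x3 intrinsics, pixels), "view" (4x4, takes a point from world to camera coordinates). Camera axes: x right, y down, z forward; pixel columns grow to the right and rows downward; lengths in m; the calibration is good to about 2 mm. A picture is of the moment at which its call begins: read the wrist's pose just before it. camera_info takes no time and is no camera call; for the wrist camera it gives the pose at the moment of the call.
- close_job(): hands the job in; it is judged then, once.
The state is a dict: "time": time; "qpos": joint angles; "qvel": joint speeds; "joint_efforts": joint torques, N m; "tcp_pos": TCP position; "tcp_rot": TCP orientation; "force": force on the tool from outside, world axes, zero at the start; "ft_torque": the same for the moment, N m; "gripper_width": finger opening in m; "gripper_force": force on a finger pad.
Only numpy, scipy, OpenCV 4.12 (cv2) and the standard library are available. Lean on these libraries where they do the work, as an engineer would, in place of code of your own. Each camera call takes 0.05 s, during which the arm holds its last target. There are 200 camera calls.

## Working session

There is one attempt and no reset: what is moved stays moved. The work goes in short steps, Python scripts to look and compute and a tool call to move; the robot and the scene stay as the last step left them, time stands still between calls to the robot, and variables do not carry over. Pictures are saved under pics/ and viewed, at most 10 in all, crops included, and the job is handed in when it is done.

```bash
mkdir -p pics; ls
```

Create h.py:
```python
import numpy as np, cv2
from cell import arm, get_image, camera_info, close_job
def snap(n,f):
    im=get_image(n); cv2.imwrite('pics/'+f,cv2.cvtColor(np.asarray(im),cv2.COLOR_RGB2BGR)); return im
def at_z(n,u,v,z,info=None):
    c=info or camera_info(n); K=np.array(c['mtx']);V=np.array(c['view'])
    d=V[:3,:3].T@np.linalg.inv(K)@[u,v,1]; o=-V[:3,:3].T@V[:3,3]
    return o+d*(z-o[2])/d[2]
def proj(n,p):
    c=camera_info(n); K=np.array(c['mtx']);V=np.array(c['view'])
    q=K@(V[:3,:3]@np.array(p)+V[:3,3]); return q[:2]/q[2]
```

Run:
```python
from h import *
a=snap('top','top.png');b=snap('scene','scene.png')
s=arm.sense();print(s['time'],s['tcp_pos'],s['tcp_rot'],s['gripper_width'])
for n in('top','scene'):
    V=np.array(camera_info(n)['view']);print(-V[:3,:3].T@V[:3,3],V[2,:3])
```

```text
cell.py
pics
0.1 [0.22622872 0.60891411 0.30299372] [-1.79904495e+02  5.52897721e-03  1.59621012e+02] 0.08572924652471621
[ 0.21449229 -0.0371306   1.59633942] [ 0.2092107  -0.00159208 -0.97786929]
[1.1809746  0.84945045 0.9738324 ] [-0.48765479 -0.65078656 -0.58195332]
```

View pics/top.png

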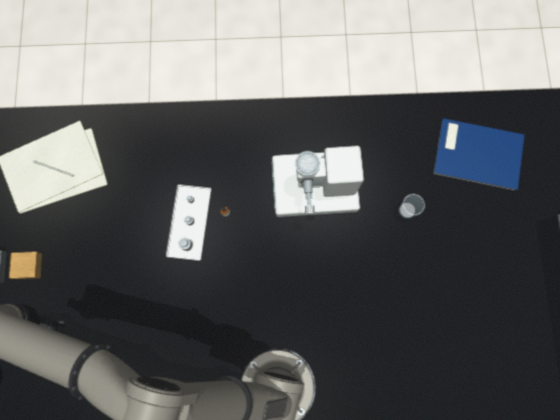

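View pics/scene.png

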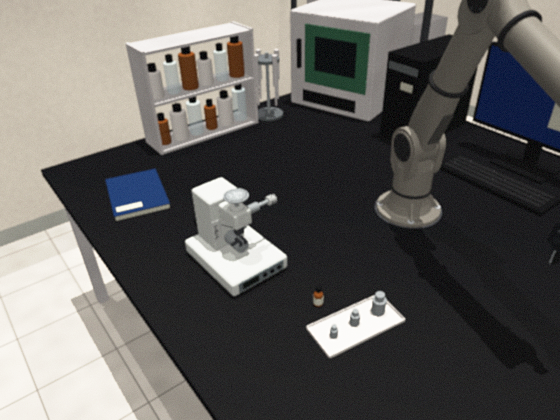

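The top view shows the tray at (188,222) with the largest weight at (185,244), the pan at (308,163), and the knob at about (310,210). The bottle is at (225,211) and the beaker at (411,206). I'll enlarge this area to get better pixel positions.

Run:
```python
from h import *
a=cv2.imread('pics/top.png')[135:270,155:375]
b=cv2.resize(a,None,fx=3.6,fy=3.6,interpolation=cv2.INTER_CUBIC);cv2.imwrite('pics/c1.png',b);print(b.shape)
print(at_z('top',185,244,.051),at_z('top',308,163,.262),at_z('top',310,210,.195))
```

```text
(486, 792, 3)
[0.4422556  0.27439953 0.051     ] [ 0.62841918 -0.11372277  0.262     ] [ 0.5069705  -0.11673131  0.195     ]
```

View pics/c1.png

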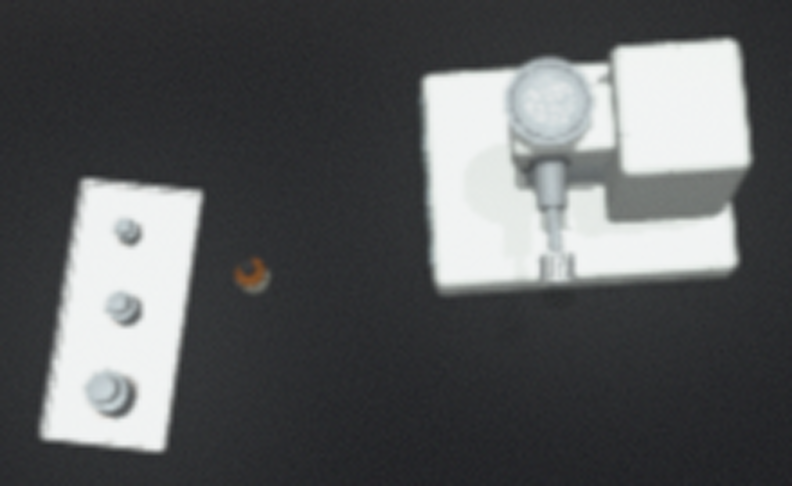

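The crop gives these positions (crop pixels):
- Pan centre: (549,101).
- Knob: (557,266).
- Top of the large weight's knob: (104,387).
- Tray corners: (83,179), (203,190), (165,450) and (41,438).
- Tester base front edge: (437,290) to (735,270).

Run:
```python
from h import *
f=lambda u,v,z:at_z('top',155+(u+.5)/3.6-.5,135+(v+.5)/3.6-.5,z)
np.set_printoptions(precision=4,suppress=True)
pan=f(549,101,.262);k=f(557,266,.209);print('pan',pan,'knob',k, np.linalg.norm((pan-k)[:2]))
d=pan-k;print('yaw',np.degrees(np.arctan2(d[1],d[0])))
e=f(437,283,.055)-f(735,265,.055);print('front edge',np.degrees(np.arctan2(-e[0],e[1])),np.linalg.norm(e))
c=[f(*p,.010) for p in((83,179),(203,190),(165,450),(41,438))];print(np.array(c),np.mean(c,0))
e=(c[0]+c[1]-c[2]-c[3])/2;e/=np.linalg.norm(e);print('tray x',np.degrees(np.arctan2(e[1],e[0])),np.mean(c,0)-.075*e)
print('w',f(104,387,.07),f(113,396,.045))
print('bottle',f(252,270,.06),'w200',f(120,304,.053))
s=arm.sense()
```

```text
pan [ 0.6294 -0.1113  0.262 ] knob [ 0.5084 -0.1143  0.209 ] 0.12101123929081366
yaw 1.4054409942478765
front edge 1.3835521989812625 0.2644931710200541
[[0.6491 0.3081 0.01  ]
 [0.6344 0.1973 0.01  ]
 [0.3957 0.2326 0.01  ]
 [0.4106 0.3436 0.01  ]] [0.5224 0.2704 0.01  ]
tray x -8.450009772684512 [0.4483 0.2814 0.01  ]
w [0.4455 0.2752 0.07  ] [0.441  0.2723 0.045 ]
bottle [0.5465 0.147  0.06  ] w200 [0.5216 0.265  0.053 ]
```

Call:
{"name": "inch_along", "arguments": {
  "increments": [
    [[0,0,0,0,0,0]]
  ],
  "finger_gap": 0.06
}}

```text
time: 0.22
tcp_pos: [0.2263, 0.609, 0.3033]
tcp_rot: [-179.9, 0.0, 159.6]
force: [0.2, -0.2, 0.4]
gripper_width: 0.0699
gripper_force: 0.0
```

Add to h.py:
```python
from scipy.spatial.transform import Rotation as Ro
np.set_printoptions(precision=4,suppress=True)
def delta(p,yaw=181.4):
    s=arm.sense(); R=Ro.from_euler('xyz',s['tcp_rot'],degrees=True); T=Ro.from_euler('xyz',[180,0,yaw],degrees=True)
    print(s['time'],'d',R.inv().apply(np.array(p)-s['tcp_pos']),'r',(R.inv()*T).as_rotvec(degrees=True))
```

```bash
python3 -c "
from h import *
delta([.40,.277,.28])
V=np.array(camera_info('wrist')['view']);print(-V[:3,:3].T@V[:3,3],V[2,:3])"
```

```text
0.225 d [-0.2784 -0.2507  0.0236] r [ -0.0605  -0.0052 -21.7817]
[0.154  0.6359 0.3727] [ 0.2827 -0.108  -0.9531]
```

```bash
python3 -c "
from h import *
delta([.446,.277,.25])"
```

```text
0.225 d [-0.3216 -0.2347  0.0536] r [ -0.0605  -0.0052 -21.7817]
```

Call:
{"name": "inch_along", "arguments": {
  "increments": [
    [[-0.056,-0.04,0.01,0,0,-5.5],[-0.108,-0.08,0.02,0,0,-11],[-0.161,-0.12,0.03,0,0,-16.5],[-0.214,-0.16,0.04,0,0,-21.8],[-0.26,-0.195,0.05,0,0,-21.8],[-0.295,-0.23,0.053,0,0,-21.8],[-0.322,-0.235,0.053,0,0,-21.8],[-0.322,-0.235,0.053,0,0,-21.8],[-0.322,-0.235,0.053,0,0,-21.8]]
  ]
}}

```text
time: 1.35
tcp_pos: [0.4457, 0.2777, 0.2508]
tcp_rot: [180.0, -0.0, -178.5]
force: [-0.1, 1.0, 0.3]
gripper_width: 0.0598
gripper_force: 0.0
```

Run:
```python
from h import *
delta([.446,.277,.25]);snap('wrist','w1.png')
for p in ([.446,.277,.07],[.446,.277,.051]):print(proj('wrist',p))
```

```text
1.35 d [-0.0003 -0.0007  0.0008] r [ 0.0325 -0.0388  0.0783]
[280.5899 207.5537]
[280.6569 200.5654]
```

View pics/w1.png

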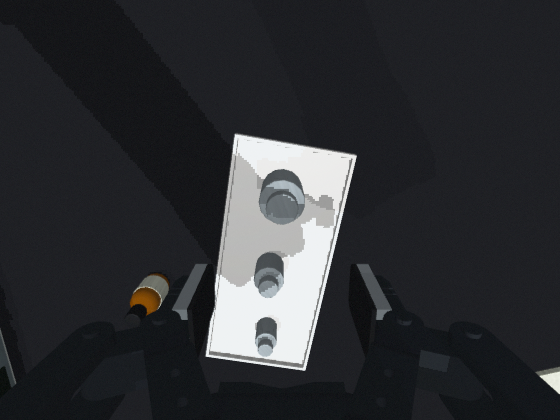

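The large weight's knob top appears at (283,207), against a predicted (280.6,207.5), so the weight sits at y ≈ 0.2785. The way down is clear, so I'll descend.

Call:
{"name": "inch_along", "arguments": {
  "increments": [
    [[0,0.001,0.05,0,0,0],[0,0.001,0.1,0,0,0],[0,0.001,0.14,0,0,0],[0,0.001,0.166,0,0,0],[0,0.001,0.166,0,0,0],[0,0.001,0.166,0,0,0]]
  ]
}}

```text
time: 2.15
tcp_pos: [0.4465, 0.2791, 0.0859]
tcp_rot: [179.9, 0.1, -178.5]
force: [-0.0, 0.5, 0.3]
gripper_width: 0.0602
gripper_force: 0.0
```

Call:
{"name": "inch_along", "arguments": {
  "increments": [
    [[0,0,0,0,0,0],[0,0,0,0,0,0],[0,0,0,0,0,0],[0,0,0,0,0,0],[0,0,0,0,0,0]]
  ],
  "finger_gap": 0.02
}}

```text
time: 2.78
tcp_pos: [0.4472, 0.2785, 0.0865]
tcp_rot: [179.9, 0.1, -178.6]
force: [-0.6, -0.5, 6.8]
gripper_width: 0.0364
gripper_force: 61.0
```

Call:
{"name": "inch_along", "arguments": {
  "increments": [
    [[0,0,-0.03,0,0,0],[0,0,-0.08,0,0,0],[0,0,-0.14,0,0,0],[0,0,-0.2,0,0,0],[0,0,-0.26,0,0,0],[0,0,-0.3,0,0,0],[0,0,-0.3,0,0,0],[0,0,-0.3,0,0,0]]
  ]
}}

```text
time: 3.78
tcp_pos: [0.4453, 0.2772, 0.3825]
tcp_rot: [-179.9, -0.2, -178.6]
force: [-0.3, 0.0, -6.1]
gripper_width: 0.0363
gripper_force: 61.7
```

Run:
```python
from h import *
s=arm.sense();x,y,z=s['tcp_pos'];snap('wrist','w2.png');snap('scene','s2.png')
for dz in (.0165,.0355,.0825):print(proj('wrist',[x,y,z-dz]),proj('wrist',[x,y+.0125,z-dz]))
delta([.6294,-.1113,.39])
```

```text
[282.9215 368.2976] [324.3994 369.2139]
[282.9327 328.8107] [318.2865 329.6028]
[282.95   267.8352] [308.8458 268.428 ]
3.875 d [-0.1744 -0.393  -0.0075] r [-0.183  -0.254   0.0215]
```

View pics/w2.png

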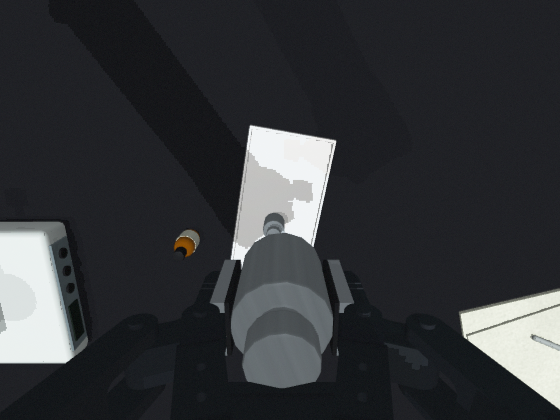

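The weight is held, with its knob disc at about (282,358) and its lower rim at row 234. The disc sits about 10 px above its predicted row. I'll fit the offset of the weight in x.

Run:
```python
from h import *
g=cv2.cvtColor(cv2.imread('pics/w2.png'),cv2.COLOR_BGR2GRAY)
col=g[:,276:288].mean(1);d=np.abs(np.diff(col));print([(i,int(col[i-2]),int(col[i+2])) for i in range(225,400) if d[i]>6])
for r in (300,320,350,360,370):
    e=np.abs(np.diff(g[r].astype(int)));print(r,[i for i in range(215,350) if e[i]>18])
s=arm.sense();x,y,z=s['tcp_pos']
for ex in(0,-.003,-.006):
  for ez in (0,-.003):
    P=lambda dx,dy,h:proj('wrist',[x+ex+dx,y+dy,z-.0825+ez+h])
    print(ex,ez,'bottom',P(-.019,0,0)[1],'shoulder back',P(-.019,0,.047)[1],'front',P(.019,0,.047)[1],'knob',P(-.0125,0,.066)[1],P(.0125,0,.066)[1],'half w',P(0,.0125,.066)[0]-P(0,0,.066)[0])
```

```text
[(230, 144, 167), (232, 154, 79), (233, 167, 79), (281, 79, 115), (282, 82, 115), (306, 110, 84), (307, 112, 81), (333, 82, 113), (386, 105, 31), (387, 105, 21), (388, 105, 21)]
300 [224, 234, 328, 329, 338]
320 [230, 332]
350 [224, 225, 226, 238, 239, 243, 315, 320, 323, 324, 336, 337]
360 [241, 242, 243, 320, 321]
370 [242, 243, 320]
0 0 bottom 230.58866367458495 shoulder back 280.03386994399455 front 371.55315260633483 knob 331.95618761919843 399.7141132061671 half w 41.280272573770844
0 -0.003 bottom 228.34346503370782 shoulder back 275.77779752256936 front 365.6745025803177 knob 325.61359669063125 392.05793992035404 half w 40.18636626507504
-0.003 0 bottom 224.5496922690474 shoulder back 272.0527638033777 front 364.9161875859413 knob 323.15070022111973 392.0766053223541 half w 41.6338886208423
-0.003 -0.003 bottom 222.39743679795697 shoulder back 267.9559674712906 front 359.14256921372015 knob 316.99713290899865 384.5559966625328 half w 40.521413282166804
-0.006 0 bottom 218.44355798848602 shoulder back 263.94852261035567 front 358.1859402199789 knob 314.1872742941233 384.3116341823045 half w 41.993615320621075
-0.006 -0.003 bottom 216.38643701106628 shoulder back 260.0163706409601 front 352.52085142634 knob 308.2304379979401 376.932112984695 half w 40.86209406452525
```

The outline matches no offset within 1 mm and no tilt. I'll move up beside the pan and measure it from close by.

Call:
{"name": "inch_along", "arguments": {
  "increments": [
    [[-0.022,-0.045,-0.002,0,0,0],[-0.044,-0.09,-0.003,0,0,0],[-0.066,-0.135,-0.003,0,0,0],[-0.088,-0.18,-0.003,0,0,0],[-0.11,-0.225,-0.003,0,0,0],[-0.132,-0.27,-0.003,0,0,0],[-0.147,-0.3,-0.003,0,0,0],[-0.147,-0.3,-0.003,0,0,0],[-0.147,-0.3,-0.003,0,0,0]]
  ]
}}

```text
time: 5.0
tcp_pos: [0.6002, -0.0175, 0.386]
tcp_rot: [180.0, -0.2, -178.6]
force: [-0.3, 0.6, -5.1]
gripper_width: 0.036
gripper_force: 61.8
```

Run:
```python
from h import *
import json
c=camera_info('wrist');json.dump({k:np.array(c[k]).tolist() for k in('mtx','view')},open('w3.json','w'))
a=snap('wrist','w3.png');b=snap('scene','s3.png')
for p in([.6294,-.1113,.262],[.5094,-.1143,.195]):print(proj('wrist',p),proj('scene',p))
b=b[170:260,180:300]
im=cv2.cvtColor(cv2.resize(b,None,fx=5,fy=5,interpolation=cv2.INTER_CUBIC),cv2.COLOR_RGB2BGR)
cv2.imwrite('pics/s3c.png',im)
```

```text
[129.1546 274.5791] [235.6526 194.0205]
[146.6141  75.7053] [271.0571 198.4978]
```

View pics/w3.png

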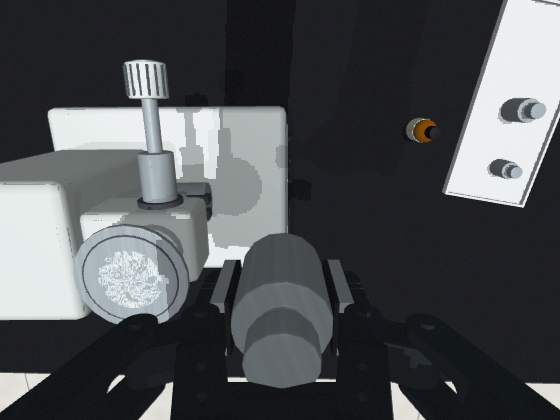

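View pics/s3c.png

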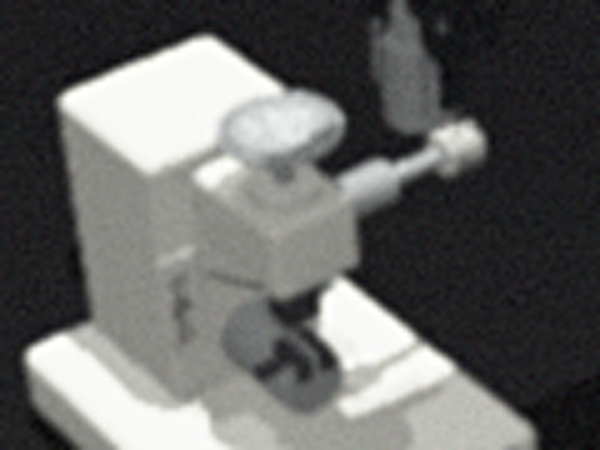

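In the wrist view the pan ellipse spans columns 75–188 and rows 225–327, centred near (131,276). The lock knob is at (146,79), and the scene view agrees. I'll refine both with the wrist camera.

Run:
```python
from h import *
t=np.linspace(0,2*np.pi,400)
def ext(c,r=.036):
    q=np.array([proj('wrist',[c[0]+r*np.cos(a),c[1]+r*np.sin(a),c[2]]) for a in t]);return q.min(0),q.max(0)
for c in([.6294,-.1113,.262],[.6304,-.1098,.262]):print(c,ext(c))
g=cv2.cvtColor(cv2.imread('pics/w3.png'),cv2.COLOR_BGR2GRAY).astype(int)
for r in (265,275,285):
    e=abs(np.diff(g[r]));print(r,[(i,g[r,i-1],g[r,i+2]) for i in range(60,200) if e[i]>12 and (i<90 or i>170)])
for c0 in (125,131,138):
    e=abs(np.diff(g[:,c0]));print(c0,[(i,g[i-1,c0],g[i+2,c0]) for i in range(205,340) if e[i]>12 and (i<245 or i>305)])
for r in (68,75,90):print('knob',r,[i for i in range(110,180) if abs(g[r,i+1]-g[r,i])>25])
for r in (110,125,140):print('rod',r,[i for i in range(130,170) if abs(g[r,i+1]-g[r,i])>15])
print('kcol',[i for i in range(50,110) if abs(g[i+1,147]-g[i,147])>15])
# knob silhouette: front/back rims
yaw=np.radians(1.4)
for off in (-.132,-.108):
  for dz in (.014,0):
    p=[.6304+off*np.cos(yaw),-.1098+off*np.sin(yaw),.195+dz];print(off,dz,proj('wrist',p))
    if dz==0:print(proj('wrist',np.array(p)+[0,-.014,0]),proj('wrist',np.array(p)+[0,.014,0]))
for off in(-.07,-.1):print('rod',proj('wrist',[.6304+off,-.1098+off*np.sin(yaw),.195]))
delta([.6304,-.1098,.375])
```

```text
[0.6294, -0.1113, 0.262] (array([ 70.4224, 219.9858]), array([187.1306, 323.9804]))
[0.6304, -0.1098, 0.262] (array([ 73.1122, 221.6399]), array([189.6185, 325.3353]))
265 [(73, np.int64(200), np.int64(181)), (82, np.int64(175), np.int64(140)), (83, np.int64(165), np.int64(182)), (84, np.int64(87), np.int64(182)), (171, np.int64(122), np.int64(61)), (172, np.int64(121), np.int64(95)), (173, np.int64(91), np.int64(132)), (174, np.int64(61), np.int64(131)), (183, np.int64(128), np.int64(73)), (184, np.int64(125), np.int64(79)), (186, np.int64(73), np.int64(144))]
275 [(72, np.int64(216), np.int64(179)), (81, np.int64(182), np.int64(115)), (83, np.int64(127), np.int64(179)), (175, np.int64(118), np.int64(65)), (176, np.int64(118), np.int64(125)), (177, np.int64(78), np.int64(125)), (186, np.int64(123), np.int64(79)), (188, np.int64(88), np.int64(140)), (198, np.int64(117), np.int64(31)), (199, np.int64(106), np.int64(34))]
285 [(75, np.int64(207), np.int64(176)), (83, np.int64(181), np.int64(114)), (84, np.int64(174), np.int64(180)), (85, np.int64(127), np.int64(179)), (176, np.int64(11
[... 1507 characters left out ...]
23, 126, 127, 129, 130, 131, 132, 136, 137, 139, 145, 146, 148, 153, 154, 156, 160, 161, 163, 165, 166]
knob 90 [125, 128, 129, 131, 132, 134, 135, 138, 139, 140, 141, 147, 150, 155, 156, 158, 162, 164, 166, 167]
rod 110 [141, 142, 149, 150, 155, 156, 157, 158]
rod 125 [143, 151, 157, 159, 160]
rod 140 [145, 153, 158, 159, 160, 161]
kcol [58, 59, 61, 63, 64, 66, 83, 86, 87, 89, 97, 98]
-0.132 0.014 [139.1332  56.4528]
-0.132 0 [147.0188  58.8657]
[126.7779  58.3099] [167.2422  59.4209]
-0.108 0.014 [143.4619  95.0059]
-0.108 0 [150.8859  95.2753]
[131.2342  94.751 ] [170.5211  95.7992]
rod [156.5676 148.7643]
rod [152.1219 106.9037]
5.1 d [-0.0276 -0.0939  0.0117] r [ 0.054  -0.1176  0.1531]
```

Run:
```python
from h import *
from scipy.optimize import least_squares
g=cv2.cvtColor(cv2.imread('pics/w3.png'),cv2.COLOR_BGR2GRAY).astype(float)
pts=[(82,275),(176.2,275),(83.3,265),(173.2,265),(84,285),(177.4,285),(125,235),(131,235.7),(138,237)]
P=np.array([at_z('wrist',u,v,.262)[:2] for u,v in pts])
f=least_squares(lambda q:np.hypot(*(P-q[:2]).T)-q[2],[.63,-.11,.03]);print(f.x,f.fun*1000)
f=least_squares(lambda q:np.hypot(*(P-q[:2]).T)-.030,[.63,-.11]);print(f.x,f.fun*1000)
P2=np.array([at_z('wrist',u,v,.256)[:2] for u,v in pts]);f=least_squares(lambda q:np.hypot(*(P2-q[:2]).T)-q[2],[.63,-.11,.03]);print(f.x)
```

```text
[ 0.6326 -0.1111  0.0296] [ 0.0927 -0.206  -0.3544  0.0819  0.1894  0.057   0.1029 -0.0243  0.0608]
[ 0.6331 -0.1111] [-0.2957 -0.5997 -0.6231 -0.1947 -0.3188 -0.4573  0.1649  0.0319  0.1011]
[ 0.636  -0.114   0.0305]
```

Call:
{"name": "inch_along", "arguments": {
  "increments": [
    [[-0.015,-0.04,0.002,0,0,0],[-0.025,-0.07,0.008,0,0,0],[-0.0282,-0.09,0.015,0,0,0],[-0.0282,-0.0951,0.02,0,0,0],[-0.0282,-0.0951,0.0247,0,0,0],[-0.0282,-0.0951,0.0247,0,0,0],[-0.0282,-0.0951,0.0247,0,0,0],[-0.0282,-0.0951,0.0247,0,0,0]]
  ]
}}

```text
time: 6.1
tcp_pos: [0.6314, -0.1122, 0.3636]
tcp_rot: [180.0, 0.0, -178.5]
force: [0.6, -0.5, -4.6]
gripper_width: 0.0364
gripper_force: 61.9
```

Run:
```python
from h import *
delta([.631,-.111,.346])
```

```text
6.1 d [0.0004 0.0012 0.0176] r [0.0158 0.0418 0.0685]
```

Next, a gentle descent until the force shows contact.

Call:
{"name": "inch_along", "arguments": {
  "increments": [
    [[0,0.001,0.005,0,0,0],[0,0.001,0.01,0,0,0],[0,0.001,0.013,0,0,0],[0,0.001,0.015,0,0,0],[0,0.001,0.0165,0,0,0],[0,0.001,0.0165,0,0,0],[0,0.001,0.0165,0,0,0]]
  ]
}}

```text
time: 6.98
tcp_pos: [0.6313, -0.1118, 0.3469]
tcp_rot: [180.0, 0.0, -178.6]
force: [-0.4, -0.7, -4.1]
gripper_width: 0.0366
gripper_force: 61.9
```

Call:
{"name": "inch_along", "arguments": {
  "increments": [
    [[0,0,0.001,0,0,0],[0,0,0.0015,0,0,0],[0,0,0.002,0,0,0],[0,0,0.002,0,0,0]]
  ]
}}

```text
time: 7.48
tcp_pos: [0.6312, -0.1118, 0.3447]
tcp_rot: [180.0, -0.0, -178.6]
force: [-0.4, 0.2, -4.8]
gripper_width: 0.0365
gripper_force: 61.9
```

Call:
{"name": "inch_along", "arguments": {
  "increments": [
    [[0,0,0.0005,0,0,0],[0,0,0.001,0,0,0],[0,0,0.001,0,0,0]]
  ]
}}

```text
time: 7.85
tcp_pos: [0.6313, -0.1118, 0.3442]
tcp_rot: [180.0, 0.0, -178.6]
force: [-0.6, 0.4, -1.3]
gripper_width: 0.0365
gripper_force: 62.1
```

Call:
{"name": "inch_along", "arguments": {
  "increments": [
    [[0,0,0.0005,0,0,0],[0,0,0.001,0,0,0],[0,0,0.001,0,0,0]]
  ]
}}

```text
time: 8.22
tcp_pos: [0.6313, -0.1118, 0.3438]
tcp_rot: [180.0, 0.0, -178.6]
force: [-3.8, 0.7, 5.4]
gripper_width: 0.0365
gripper_force: 62.8
```

Contact is confirmed. I'll ease off to about zero load and release.

Call:
{"name": "inch_along", "arguments": {
  "increments": [
    [[0,0,-0.0008,0,0,0],[0,0,-0.0008,0,0,0]]
  ]
}}

```text
time: 8.48
tcp_pos: [0.6313, -0.1118, 0.3438]
tcp_rot: [180.0, 0.0, -178.6]
force: [-3.5, 0.8, 4.5]
gripper_width: 0.0368
gripper_force: 62.8
```

Call:
{"name": "inch_along", "arguments": {
  "increments": [
    [[0,0,0,0,0,0],[0,0,0,0,0,0],[0,0,0,0,0,0],[0,0,0,0,0,0]]
  ],
  "finger_gap": 0.065
}}

```text
time: 8.98
tcp_pos: [0.6314, -0.1118, 0.3433]
tcp_rot: [-180.0, 0.0, -178.6]
force: [-0.3, 0.2, 0.2]
gripper_width: 0.0652
gripper_force: 0.0
```

Call:
{"name": "inch_along", "arguments": {
  "increments": [
    [[0,0,-0.02,0,0,0],[0,0,-0.06,0,0,0],[0,0,-0.1,0,0,0],[0.05,0,-0.11,0,0,0],[0.1,0,-0.11,0,0,0],[0.1,0,-0.11,0,0,0],[0.1,0,-0.11,0,0,0]]
  ]
}}

```text
time: 9.85
tcp_pos: [0.5317, -0.114, 0.4538]
tcp_rot: [180.0, 0.1, -178.6]
force: [-0.5, 0.2, -0.1]
gripper_width: 0.0646
gripper_force: 0.0
```

Run:
```python
from h import *
snap('wrist','w4.png');snap('top','t4.png')
for p in([.632,-.111,.328],[.632,-.111,.262],[.512,-.114,.195]):print(proj('wrist',p))
delta([.512,-.114,.40])
```

```text
[282.8558 368.9469]
[282.6623 312.7392]
[282.5149 162.0727]
9.95 d [0.0203 0.0003 0.0534] r [-0.0155  0.0184  0.0666]
```

View pics/w4.png

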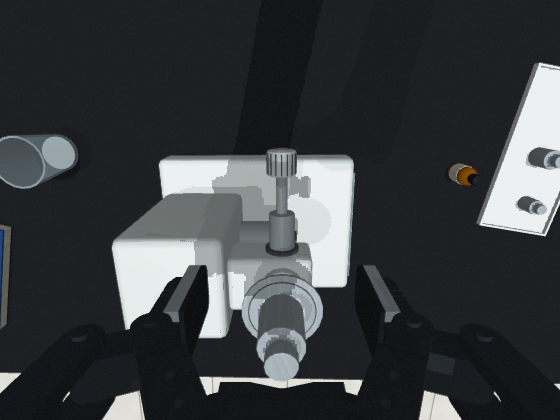

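The weight stands upright on the pan: its knob is at (281,367) and the pan is centred at column 282.5. The lock knob is at (282,162), exactly where predicted, so I'll go down over it.

Call:
{"name": "inch_along", "arguments": {
  "increments": [
    [[0.0203,0.0003,0.01,0,0,0],[0.0203,0.0003,0.06,0,0,0],[0.0203,0.0003,0.11,0,0,0],[0.0203,0.0003,0.16,0,0,0],[0.0203,0.0003,0.19,0,0,0],[0.0203,0.0003,0.208,0,0,0],[0.0203,0.0003,0.208,0,0,0],[0.0203,0.0003,0.208,0,0,0]]
  ]
}}

```text
time: 10.95
tcp_pos: [0.5121, -0.1145, 0.2461]
tcp_rot: [-180.0, 0.1, -178.6]
force: [0.5, 0.2, -0.7]
gripper_width: 0.0649
gripper_force: 0.0
```

Call:
{"name": "inch_along", "arguments": {
  "increments": [
    [[0,0,0,0,0,0],[0,0,0,0,0,0],[0,0,0,0,0,0],[0,0,0,0,0,0],[0,0,0,0,0,0],[0,0,0,0,0,0]]
  ],
  "finger_gap": 0.01
}}

```text
time: 11.7
tcp_pos: [0.5115, -0.1147, 0.2464]
tcp_rot: [-180.0, 0.1, -178.6]
force: [-0.7, -0.6, 6.3]
gripper_width: 0.0264
gripper_force: 58.9
```

Call:
{"name": "inch_along", "arguments": {
  "increments": [
    [[0.003,0,0,0,0,0],[0.006,0,0,0,0,0],[0.008,0,0,0,0,0],[0.01,0,0,0,0,0],[0.012,0,0,0,0,0],[0.014,0,0,0,0,0],[0.016,0,0,0,0,0],[0.018,0,0,0,0,0],[0.02,0,0,0,0,0],[0.02,0,0,0,0,0],[0.02,0,0,0,0,0]]
  ]
}}

```text
time: 13.08
tcp_pos: [0.494, -0.1152, 0.2465]
tcp_rot: [-179.9, 0.5, -178.6]
force: [6.6, -1.9, -0.8]
gripper_width: 0.0264
gripper_force: 59.1
```

Run:
```python
from h import *
s=arm.sense();print(s['tcp_pos'],s['force'])
c=snap('wrist','w5.png')
for p in([.562,-.1127,.195],[.559,-.1127,.195],[.632,-.111,.248]):print(proj('wrist',p))
cv2.imwrite('pics/w5c.png',cv2.cvtColor(cv2.resize(c[120:420,140:420],None,fx=2,fy=2,interpolation=cv2.INTER_CUBIC),cv2.COLOR_RGB2BGR))
```

```text
[ 0.494  -0.1152  0.2465] [ 6.6317 -1.8746 -0.8138]
[284.5041 430.2207]
[284.6769 425.2662]
[284.9239 699.1778]
```

View pics/w5c.png

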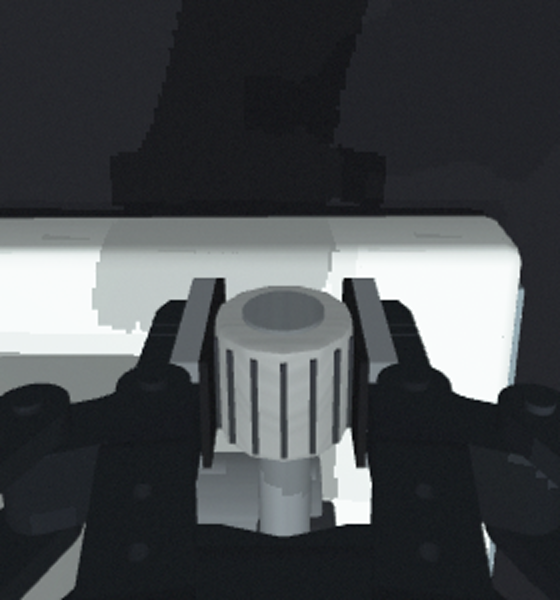

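The knob is held squarely between the pads and is about 17.5 mm out. I'll draw it the last 2.5 mm and check in the scene view.

Call:
{"name": "inch_along", "arguments": {
  "increments": [
    [[0.001,0,0,0,0,0],[0.002,0,0,0,0,0],[0.0025,0,0,0,0,0],[0.0025,0,0,0,0,0],[0.0025,0,0,0,0,0],[0.0025,0,0,0,0,0]]
  ]
}}

```text
time: 13.88
tcp_pos: [0.4917, -0.1152, 0.2465]
tcp_rot: [-179.9, 0.5, -178.5]
force: [7.0, -2.1, -0.5]
gripper_width: 0.0265
gripper_force: 59.1
```

Run:
```python
from h import *
s=arm.sense();print(s['tcp_pos'],s['force'])
b=np.mean([get_image('scene').astype(float) for _ in range(12)],0).astype(np.uint8)
print(proj('scene',[.562,-.1127,.195]),proj('scene',[.632,-.111,.262]),proj('scene',[.632,-.111,.248]))
o=cv2.cvtColor(cv2.imread('pics/s3.png'),cv2.COLOR_BGR2RGB)
im=np.vstack([cv2.resize(q[175:215,215:295],None,fx=7,fy=7,interpolation=cv2.INTER_CUBIC) for q in(o,b)])
cv2.imwrite('pics/s5.png',cv2.cvtColor(im,cv2.COLOR_RGB2BGR));print(im.shape)
s=arm.sense();print(s['tcp_pos'],s['force'],s['time'])
```

```text
[ 0.4917 -0.1152  0.2465] [ 6.9967 -2.1278 -0.464 ]
[256.7919 205.1038] [234.9154 194.395 ] [235.3286 198.6375]
(560, 560, 3)
[ 0.4917 -0.1152  0.2465] [ 8.3599 -1.7568 -1.6413] 14.475
```

View pics/s5.png

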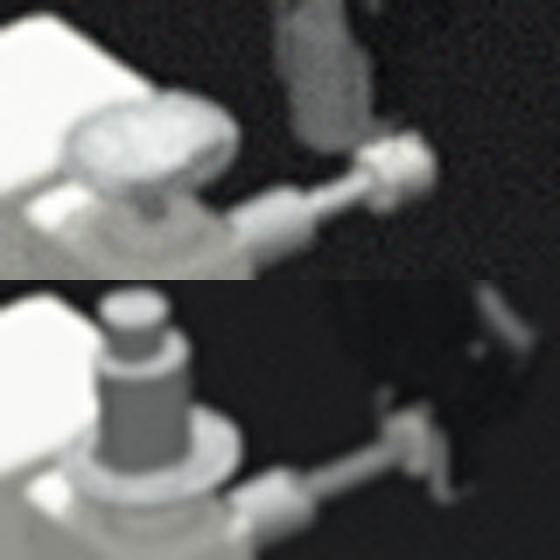

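The pan has sunk about 4 px, close to the 14 mm expected. The weight is upright and centred, and the knob is 19.8 mm out at about 8 N. I'll hand in while holding it there.

```bash
python3 -c "
from cell import arm, get_image, camera_info, close_job
print(close_job())"
```

```text
the job is handed in; nothing more can be done
None
```

The 500 g weight stands upright in the centre of the pan, the pan has sunk roughly the expected 14 mm, and the lock knob is held 19.8 mm out by arm travel against its spring (the groove itself was too small to see in the pictures); the job is handed in after about 14.5 s.

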